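# Pin the pipe roller onto its axle

## Robot

A 6-joint arm with a two-finger parallel gripper is mounted at the origin on the work surface. World frame = base frame: x ahead of the robot, y to its left, z up, the work surface at z = 0. Lengths are in mm, angles in rad, forces in N, time in s.
With the tool pointing down it reaches from about 325 to 900 mm from the base axis. Payload 6.1 kg.
Tool frame: the origin (TCP) lies midway between the tips of the shut fingers; the grasp point (between the pads) lies 19 mm behind it (arm.hold_point_z is the distance from the TCP to the grasp point, in mm); z points along the fingers, x is the direction in which the jaws open and shut, and the axes are right-handed (so a half turn about z gives the same grasp; the last joint's range is limited). The gripper opens to 85 mm and grips with 20 to 120 N. Pads are 22 mm wide; open, the fingers measure 114 mm over their backs; the gripper's body (76 mm by 85 mm) begins 54 mm behind the grasp point. The pads swing forward as they close: fully open they stand 13 mm farther back than shut.
Start: joints at [1.005, 0.22, 1.526, -0, 1.395, -0.126], TCP at [266.096, 565.516, 231.3] pointing down, gripper open.
Joint ranges: [-2.98, 2.98], [-0.91, 2.08], [0.09, 2.57], [-1.24, 4.39], [0.2, 2.65], [-2.68, 2.68]. Speed limits (rad/s): [2.57, 2.57, 3.01, 3.14, 3.14, 3.14].

## Interface

Orientations are given as a rotation vector (axis times angle).
In Python, from cell import arm gives the robot as it stands. The module is installed in compiled form; this text tells all that it offers.
- The arm moves only by the tool apply_moves, never from a script. Its argument "commands" is a list of rows, each a list of 4 numbers: the shift along the world's x, y, z in mm, then the turn about the world's z in rad. In form: [[tx, ty, tz, twist], ...]. A call has 1 to 20 rows; each row shifts and turns the pose as measured when the row begins; what a row does not reach is not made up. A row lasts 1/10 s, in which the tool goes at most 50 mm and 8.59 degrees, less where a joint would pass 70% of its speed; a pose out of reach is approached as far as the arm can. A call with a gripper value outside its range is refused whole. "claw" is the closure, from 0 (fully open) to 1 (shut), set as the call begins (left out, the last holds). The fingers move at their own pace and stop on an object; "force" is the grip in N (left out, the last holds). Time passes only in rows, so rows that do not move let the fingers close. It gives the time, the measured TCP pose, the force and the opening at its end, in the units of the state.
- arm.get_state(): the state, without advancing time (a new reading comes with each control period).
- arm.camera(name): name is "scene" or "top" or "wrist"; returns a dict with "frame" (400x640x3 uint8, red, green, blue), "camera_matrix" (3x3 intrinsics, pixels), "R" (3x3) and "t" (3): a world point X has camera coordinates R X + t; the wrist camera has in their place "tool_from_camera" (4x4, takes a point from camera to tool coordinates, whose origin is the TCP and whose axes are the tool frame's). Camera axes: x right, y down, z forward; pixel columns grow to the right and rows downward; lengths in mm; the calibration is good to about 2 mm. A picture is of the moment at which its call begins: read the wrist's pose just before it. There is no depth.
- arm.sign_off(): hands the job in, once; it reports no verdict.
Trained networks look in the newest picture that a camera, given by its name, has taken for a name from the list of things; names that differ only in an ending like _2 or _b are one class to them, and where a whole thing is asked for, a point or a joint stands for the part that bears it (a point fixed in the world has none). Each returns a list of dicts, best first, with "confidence" (0 to 1); they miss things now and then, are a little off and sometimes report something else, mostly with a low value. They report only what shows in the picture. A call takes as long as a camera call. They do not tell look-alikes from the thing itself.
- arm.boxes_of(label, camera): "xyz" ([x, y, z] in mm, in world coordinates, good to about 4 mm: the middle of the surface that is visible of it).
- arm.landmark_of(label, camera): "xyz" ([x, y, z] in mm, in world coordinates, good to about 4 mm: a listed point, or the origin of a listed thing).
The state is a dict: "clock": time; "qpos": joint angles; "dq": joint speeds; "joint_efforts": joint torques, N m; "tool_pos": TCP position; "ee_rot": TCP orientation; "wrist_force": force on the tool from outside, world axes, zero at the start; "moment": the same for the moment, N m; "finger_gap": opening from 0.0 (shut) to 1.0 (fully open).
Only numpy, scipy, OpenCV 4.12 (cv2) and the standard library are available. Lean on these libraries where they do the work, as an engineer would, in place of code of your own. Each camera call takes 0.05 s, during which the arm holds its last target.

## Task

Take the linch pin out of its wooden block, feel its nose into the cross hole in the squared axle end of the roller stand, and gently push it fully home with its sprung ring still open and pointing out past the end of the axle. Then flip the ring down over the axle end so that it snaps shut round the pin's lower end, and let go of everything. Do not force the pin against the steel, and leave the other things on the bench where they lie.

Things in the scene. Friction and masses are not known exactly. Their poses are not given: they have to be found in the camera images.
- pin_head (a point): Centre of the grip of the loose steel linch pin (about 185 g): an upright bar 14 mm (pin x) by 16 mm (pin y), from 5 to 56 mm above the collar's underside; this point is 40 mm above it, on the pin's axis. z up along the pin; the open ring sticks out on the +x side; y is the ring's hinge line. Grip across the y faces, above the hinge ends (15 mm above the underside).
- pin_collar (a point): Centre of the underside of the pin's collar (26 mm across, 5 mm thick), axes as pin_head. At the start it lies on the block's top. Below it the pin is 12 mm thick for 36 mm, then tapers over 12 mm to a flat nose 9 mm across, 48 mm below this point. The ring's hinge is 11 mm above it.
- ring_end (a point): Middle of the far end of the ring, on the centre of its wire, 66 mm from the hinge. D-shaped ring of 5 mm wire, 41 mm clear inside. At joint value 0 it rises 20 degrees above level on the pin's +x side.
- ring (a joint): Angle of the ring, rad: 0 fully open, 0.35 level on the pin's +x side, 1.92 shut (hanging straight down round the pin's lower end, 4 mm clear below it). Over-centre spring: it resists with about 3 N at its end (6 N if pushed briskly) up to 1.10 rad, then snaps shut by itself. Shut fingers can push its end down, then in towards the axle.
- axle_top (a point): Point on the axle's top face, on its centre line, 114 mm above the bench, fixed with the stand. x runs along the axle to its free end, z up. The axle end is 28 mm square with an upright 13.5 mm through hole on the centre line (y = 0), 20 mm from its end. How far the axle stands out is NOT measured: the hole's centre lies anywhere from 17 to 41 mm from this point along x.
- stand: Roller stand (base 90 by 80 mm) fixed to the bench, with its roller and stiffly clamped axle. Origin: centre of the base's underside, 45 mm behind and 114 mm below axle_top; same axes. The roller, 72 mm across, its axis 100 mm above the bench, ends 12 mm behind axle_top.
- block: Wooden block 75 by 75 by 60 mm high, fixed to the bench, with a loose 16 mm hole in which the linch pin stands. Origin: centre of its underside.
- linch_pin: The linch pin with its ring, as a whole. Origin and axes as pin_collar.
- nipple: Bystander: galvanized pipe nipple standing upright, 33 mm across, 60 mm high. Origin: centre of its underside.
- elbow: Bystander: copper sweat elbow lying flat, legs 32 mm, 25 mm thick. Origin: under its corner.
- radiator_key: Bystander: brass radiator key lying flat, about 50 by 60 mm, 14 mm thick. Origin: under its T joint.
- valve_wheel: Bystander: valve wheel lying flat, 92 mm across, 16 mm high. Origin: centre of its underside.
There are look-alikes about, which are no part of the job. What is shaped like the stand but blue is not meant.

How it is judged:
By the outcome, as a careful person would: the job done as asked, in the order asked, and still so for the second after the job is handed in, with the robot touching nothing.
It also fails if it takes over 64 s, if anything falls off the work surface, if the arm or the gripper's body presses on something with over 40 N, if the wrist force passes 120 N, or if a joint passes its speed limit or range.

## Working session

There is one attempt and no reset: what is moved stays moved. The work goes in short steps, Python scripts to look and compute and a tool call to move; the robot and the scene stay as the last step left them, time stands still between calls to the robot, and variables do not carry over. Pictures are saved under pics/ and viewed, and the job is handed in when it is done.

Besides the shell and the picture viewer there is one more tool, called after "Request:" by a JSON object that holds its "op" and its "data". apply_moves: Moves the arm, as the interface text tells. Its arguments: {"type":"object","properties":{"commands":{"type":"array","items":{"type":"array","items":{"type":"number"}}},"claw":{"type":"number"},"force":{"type":"number"}},"required":["commands"]}

```bash
mkdir -p pics
cat > h.py <<'E'
from cell import arm
import cv2, numpy as np
from scipy.spatial.transform import Rotation as Ro
def snap(cam,name):
    c=arm.camera(cam); cv2.imwrite(f'pics/{name}.png',c['frame'][:,:,::-1]); return c
E
python3 - <<'E'
from h import *
s=arm.get_state(); print(s)
for cam in ['scene','top']:
    c=snap(cam,cam+'0')
    print(cam,c['camera_matrix'].tolist(),c['R'].tolist(),c['t'].tolist())
    for l in ['pin_head','pin_collar','ring_end','axle_top','stand','block','nipple','elbow','radiator_key','valve_wheel']:
        print(l,[(np.round(d['xyz']).tolist(),round(d['confidence'],2)) for d in arm.landmark_of(l,cam)])
E
```

```text
{'clock': 0.0, 'qpos': array([ 1.00490906e+00,  2.21223372e-01,  1.52763414e+00,  8.97025636e-06,
        1.39469055e+00, -1.26101046e-01]), 'dq': array([-0.00069783, -0.00223653,  0.00052466, -0.00094417,  0.0005421 ,
       -0.00120891]), 'joint_efforts': array([-7.12587444e-04, -4.96911263e+01, -3.89385295e+01, -4.01006182e-04,
        1.14275987e-02,  9.49114536e-06]), 'tool_pos': array([265.76198172, 565.00546807, 230.18875985]), 'ee_rot': array([ 2.65180819,  1.68295405, -0.00278493]), 'wrist_force': array([-0.12027685,  0.36402761, -0.49037945]), 'moment': array([-0.01702933,  0.00093205,  0.03730108]), 'finger_gap': 1.0027393761593595}
scene [[389.9155777586746, 0.0, 322.0162730850075], [0.0, 389.9155777586746, 195.7093071270171], [0.0, 0.0, 1.0]] [[0.5482456751564594, 0.8362950625770255, -0.006103112445886869], [0.6730238945813901, -0.4455193224115675, -0.5903823936064113], [-0.49645293532694096, 0.31956705347583464, -0.8071006017455551]] [-308.4021369860576, -303.34237635530326, 1305.4075642652626]
pin_head [([439.0, -168.0, 101.0], 0.82), ([432.0, 145.0, 3.0], 0.54)]
pin_c
[... 878 characters left out ...]
21.83121105773421, 547.3969485510386, 907.392092586996]
pin_head [([434.0, -166.0, 94.0], 0.72)]
pin_collar [([428.0, -159.0, 57.0], 0.73), ([436.0, 147.0, 4.0], 0.38), ([432.0, -165.0, 96.0], 0.28)]
ring_end [([494.0, -160.0, 95.0], 0.72)]
axle_top [([395.0, -13.0, 112.0], 0.83), ([476.0, 131.0, 112.0], 0.79), ([408.0, 303.0, 113.0], 0.76), ([711.0, -288.0, 0.0], 0.45)]
stand [([436.0, 148.0, 1.0], 0.83), ([361.0, 314.0, -3.0], 0.61), ([351.0, -13.0, -2.0], 0.61), ([482.0, 132.0, 113.0], 0.23)]
block [([430.0, -168.0, 3.0], 0.83)]
nipple []
elbow [([694.0, 311.0, -2.0], 0.69)]
radiator_key [([712.0, -288.0, 2.0], 0.6), ([434.0, -164.0, 62.0], 0.37)]
valve_wheel [([697.0, -98.0, 3.0], 0.64)]
```

View pics/scene0.png

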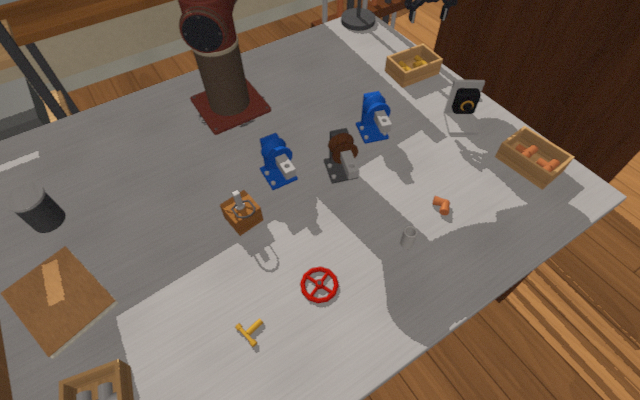

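View pics/top0.png

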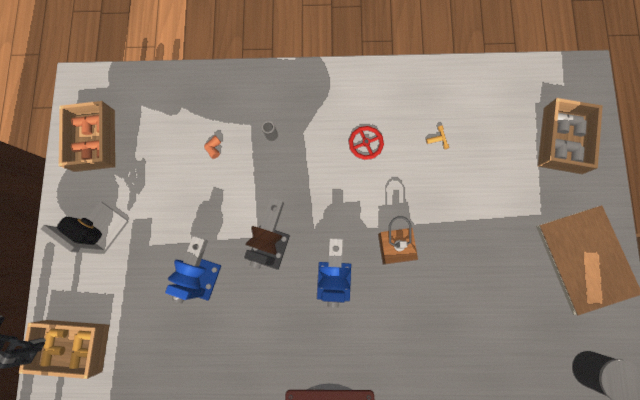

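Request:
{"op": "apply_moves", "data": {"commands": [[18,-36,8,0],[18,-36,8,0],[18,-36,8,0],[18,-36,8,0],[18,-36,8,0],[18,-36,8,0],[18,-36,8,0],[18,-36,8,0],[18,-36,8,0],[18,-36,8,0],[18,-36,8,0],[10,-20,0,0.08],[0,0,0,0]]}}

```text
clock: 2.4
tool_pos: [478.0, 132.4, 323.4]
ee_rot: [2.574, 1.794, 0.006]
wrist_force: [0.2, 0.0, 0.4]
finger_gap: 1.004
```

Run:
```python
from h import *
s=arm.get_state(); print(s['clock'],s['tool_pos'],s['ee_rot'],s['qpos'])
c=snap('wrist','w1'); print(c['tool_from_camera'].tolist(),c['camera_matrix'].tolist())
for l in ['axle_top','stand']:
    print(l,[(np.round(d['xyz'],1).tolist(),round(d['confidence'],2)) for d in arm.landmark_of(l,'wrist')])
```

```text
2.4 [477.99822546 132.36712421 323.37582477] [2.57423795 1.79397848 0.00635128] [ 1.12031464e-01 -1.43335261e-01  1.73022744e+00 -1.50251044e-03
  1.54928187e+00 -1.10522092e+00]
[[0.9999986578969309, -0.0016381424946384066, 2.6334421592268046e-05, 0.44299951829374073], [0.0015395655972489806, 0.9450769930260406, 0.32684416315826503, -83.26381411709288], [-0.000560305368765599, -0.3268436839561414, 0.945078246663137, -142.753858240802], [0.0, 0.0, 0.0, 1.0]] [[317.7742007411008, 0.0, 319.26155511253154], [0.0, 317.7742007411008, 200.711856701757], [0.0, 0.0, 1.0]]
axle_top [([394.5, -19.3, 112.7], 0.97), ([402.7, 303.2, 116.0], 0.86), ([478.6, 132.8, 114.2], 0.73), ([432.5, 149.1, 1.6], 0.66)]
stand [([359.7, 318.0, -0.8], 0.89), ([350.1, -16.0, -1.4], 0.73), ([431.0, 148.8, -1.5], 0.56)]
```

View pics/w1.png

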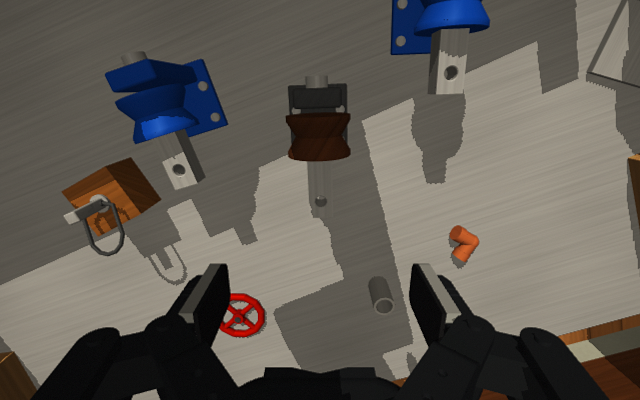

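```bash
cat >> h.py <<'E'
def cam_pose(c,s=None):
    if 'R' in c and 'tool_from_camera' not in c: 
        R=np.array(c['R']);t=np.array(c['t']); return R.T,-R.T@t
    T=np.array(c['tool_from_camera']);Rt=Ro.from_rotvec(s['ee_rot']).as_matrix()
    return Rt@T[:3,:3], Rt@T[:3,3]+np.array(s['tool_pos'])
def px(c,s,uv,z):
    R,o=cam_pose(c,s); K=np.array(c['camera_matrix'])
    d=R@np.linalg.solve(K,[uv[0],uv[1],1]); return o+d*(z-o[2])/d[2]
def proj(c,s,X):
    R,o=cam_pose(c,s); p=np.array(c['camera_matrix'])@(R.T@(np.array(X)-o)); return p[:2]/p[2]
def zoom(f,name,x0,x1,y0,y1,k):
    im=cv2.imread(f'pics/{f}.png')[y0:y1,x0:x1]; cv2.imwrite(f'pics/{name}.png',cv2.resize(im,None,fx=k,fy=k,interpolation=cv2.INTER_CUBIC))
E
python3 - <<'E'
from h import *
zoom('w1','w1z',270,370,130,230,6)
E
```

```text
(no output)
```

View pics/w1z.png

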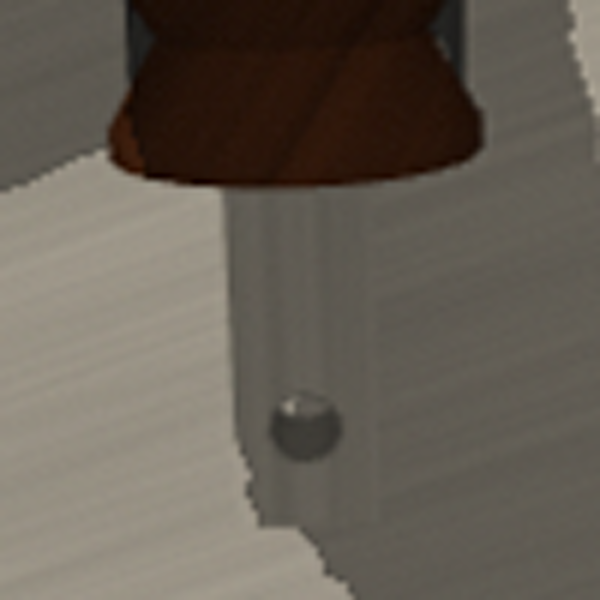

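```bash
cat > st.py <<'E'
import numpy as np
E
python3 - <<'E'
from h import *
s=dict(tool_pos=[477.998,132.367,323.376],ee_rot=[2.57423795,1.79397848,0.00635128])
T=[[0.9999986578969309,-0.0016381424946384066,2.6334421592268046e-05,0.44299951829374073],[0.0015395655972489806,0.9450769930260406,0.32684416315826503,-83.26381411709288],[-0.000560305368765599,-0.3268436839561414,0.945078246663137,-142.753858240802],[0,0,0,1]]
c=dict(tool_from_camera=T,camera_matrix=[[317.774,0,319.2615],[0,317.774,200.7118],[0,0,1]])
f=lambda u,v:px(c,s,(270+u/6,130+v/6),114)
print('hole',f(306,426)); 
for p in [(225,190),(242,440),(365,190),(378,520),(320,523)]: print(p,f(*p))
a=f(378,520)-f(365,190);print(np.arctan2(a[1],a[0]))
im=cv2.imread('pics/w1.png')[130:230,270:370]
im=cv2.resize(im,None,fx=6,fy=6,interpolation=cv2.INTER_CUBIC).astype(float)
im=np.clip((im-60)*3,0,255).astype(np.uint8);cv2.imwrite('pics/w1c.png',im)
E
```

```text
hole [516.5692435  121.03385712 114.        ]
(225, 190) [467.27266955 123.02920206 114.        ]
(242, 440) [514.93106014 108.2615848  114.        ]
(365, 190) [476.40376618 147.62968074 114.        ]
(378, 520) [540.17946906 127.60536486 114.        ]
(320, 523) [536.76373543 116.56017284 114.        ]
-0.30423292245409705
```

View pics/w1c.png

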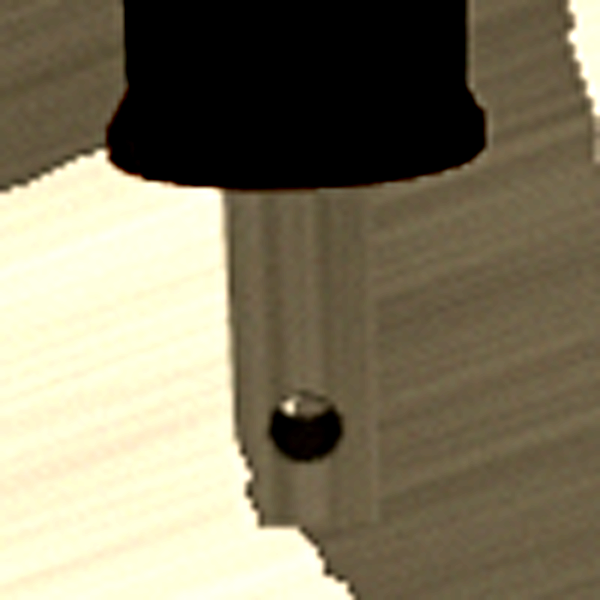

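Request:
{"op": "apply_moves", "data": {"commands": [[13,-5,-40,0.02],[13,-5,-40,0.02],[13,-5,-40,0.01],[0,0,0,0],[0,0,0,0]]}}

```text
clock: 3.05
tool_pos: [514.6, 127.5, 202.4]
ee_rot: [2.523, 1.869, 0.015]
wrist_force: [-0.3, 0.2, 0.3]
finger_gap: 1.003
```

Run:
```python
from h import *
s=arm.get_state(); print(s['clock'],s['tool_pos'],s['ee_rot'],2*np.arctan2(s['ee_rot'][1],s['ee_rot'][0])-np.pi/2)
c=snap('wrist','w2')
import pickle; pickle.dump((c,s),open('w2.pkl','wb'))
for l in ['axle_top','stand']:
    print(l,[(np.round(d['xyz'],1).tolist(),round(d['confidence'],2)) for d in arm.landmark_of(l,'wrist')])
im=cv2.imread('pics/w2.png')[100:300,240:400]
im=cv2.resize(im,None,fx=3,fy=3,interpolation=cv2.INTER_CUBIC).astype(float)
im=np.clip((im-50)*2.5,0,255).astype(np.uint8);cv2.imwrite('pics/w2c.png',im)
```

```text
3.05 [514.55937206 127.46878599 202.41597798] [2.52285702 1.86868061 0.01502994] -0.29575112999892217
axle_top [([479.3, 130.8, 116.9], 0.8), ([394.3, -19.8, 115.9], 0.74)]
stand [([348.5, -17.2, -0.6], 0.82), ([429.9, 147.2, 1.3], 0.69)]
```

View pics/w2c.png

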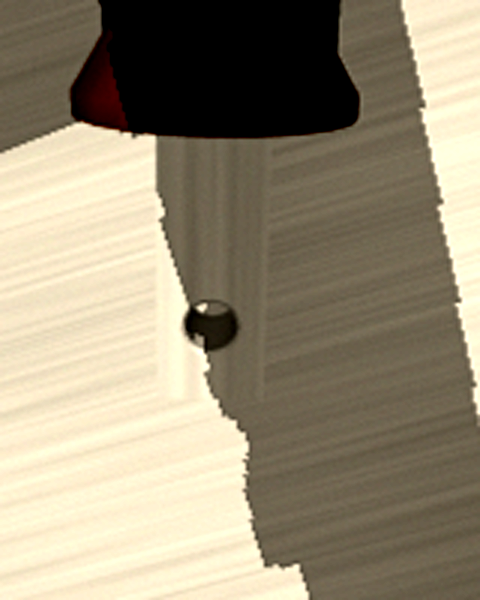

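Run:
```python
from h import *
import pickle; c,s=pickle.load(open('w2.pkl','rb'))
f=lambda u,v:px(c,s,(240+u/3,100+v/3),114)
print('hole',f(211,325))
for a,b in [((157,150),(157,390)),((268,150),(266,390)),((212.5,150),(211.5,395))]:
    A,B=f(*a),f(*b);d=B-A;print(A,B,np.arctan2(d[1],d[0]))
print('end',f(211,398), np.linalg.norm(f(157,300)-f(267,300)), np.linalg.norm(f(211,325)-f(211,398)))
```

```text
hole [516.26607663 120.70263937 114.        ]
[469.07235799 121.90119401 114.        ] [529.61121196 101.46778585 114.        ] -0.3255187652618077
[476.99795219 147.65501687 114.        ] [538.1643595  129.07011922 114.        ] -0.29497744007936133
[473.03353336 134.7728357  114.        ] [535.2747515  114.82342813 114.        ] -0.3101724199378032
end [536.07125969 114.43193269 114.        ] 28.18877340842664 20.774191641313767
```

Request:
{"op": "apply_moves", "data": {"commands": [[-10,-36,4,0.04],[-10,-36,4,0.04],[-10,-36,4,0.04],[-10,-36,0,0.04],[-10,-36,0,0.04],[-10,-36,0,0.04],[-10,-36,0,0.04],[-10,-36,0,0.04],[-5,-10,0,0.02],[0,0,0,0]]}}

```text
clock: 4.2
tool_pos: [434.4, -179.6, 242.1]
ee_rot: [2.123, 2.265, 0.052]
wrist_force: [-0.0, 0.3, 0.1]
finger_gap: 1.0
```

Run:
```python
from h import *
s=arm.get_state(); print(s['clock'],s['tool_pos'],s['ee_rot'],2*np.arctan2(s['ee_rot'][1],s['ee_rot'][0])-np.pi/2)
c=snap('wrist','w3')
import pickle; pickle.dump((c,s),open('w3.pkl','wb'))
for l in ['pin_head','pin_collar','ring_end','block','linch_pin']:
    print(l,[(np.round(d['xyz'],1).tolist(),round(d['confidence'],2)) for d in arm.landmark_of(l,'wrist')])
```

```text
4.2 [ 434.39629615 -179.5805037   242.12443931] [2.12261412 2.26533177 0.05238582] 0.0650269429182535
pin_head [([434.0, -165.3, 100.3], 0.79)]
pin_collar [([435.2, -164.9, 60.9], 0.78)]
ring_end [([497.7, -163.7, 92.9], 0.94)]
block [([426.9, -165.0, 0.7], 0.81)]
linch_pin [([434.1, -164.0, 61.8], 0.69)]
```

View pics/w3.png

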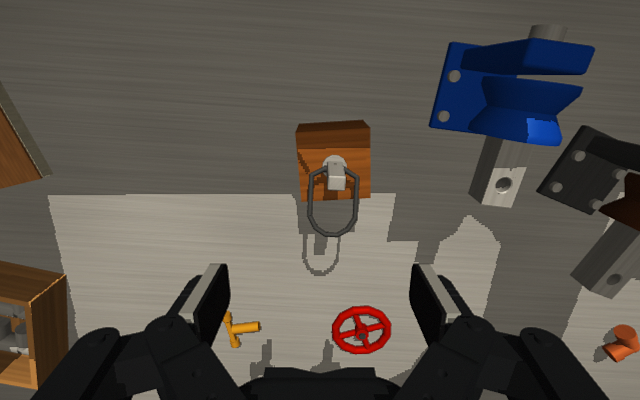

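Run:
```python
from h import *
s=arm.get_state(); print(s['clock'],s['dq'])
print(Ro.from_rotvec(s['ee_rot']).as_matrix()[:,2])
import pickle; c,s=pickle.load(open('w3.pkl','rb'))
print(Ro.from_rotvec(s['ee_rot']).as_matrix()[:,2])
zoom('w3','w3z',280,400,100,250,4)
```

```text
4.5 [-0.0004494   0.00638247  0.00309673 -0.00128879  0.0015625  -0.00540503]
[ 0.04684571  0.00206241 -0.99890001]
[ 4.98790795e-02 -5.15425723e-04 -9.98755131e-01]
```

View pics/w3z.png

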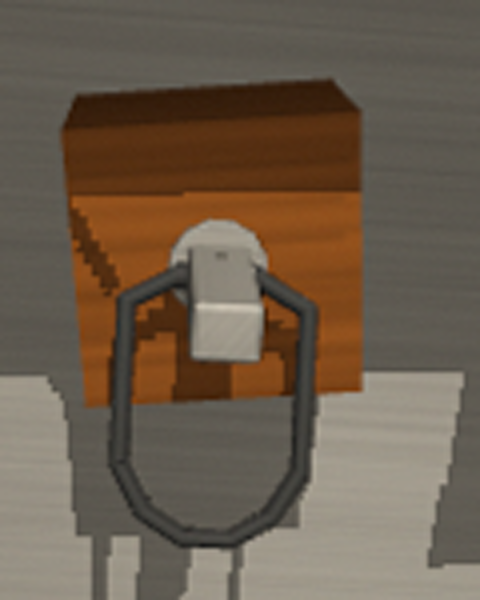

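Run:
```python
from h import *
import pickle; c,s=pickle.load(open('w3.pkl','rb'))
f=lambda u,v,z:px(c,s,(280+u/4,100+v/4),z)[:2].round(1)
P=[f(*q,116) for q in [(190,302),(265,303),(262,362),(190,356)]]
print(P,np.mean(P,0))
print('ringend',f(210,540,60+11+66*np.sin(.35)), f(212,537,93.6))
# legs: y=+-23
print(f(120,380,82),f(308,380,82))
print('collar',f(219,225,65),f(172,255,65),f(266,255,65))
```

```text
[array([ 426.7, -173.4]), array([ 425.9, -157.1]), array([ 439.5, -156.5]), array([ 439.2, -172.5])] [ 432.825 -164.875]
ringend [ 496.4 -162.7] [ 495.6 -162.3]
[ 458.9 -188. ] [ 455.8 -140.9]
collar [ 421.8 -165.4] [ 430.4 -176.7] [ 428.8 -152.7]
```

Request:
{"op": "apply_moves", "data": {"commands": [[0,5,-18,0],[0,5,-18,0],[0,5,-18,0],[0,0,-18,0],[0,0,-18,0],[0,0,-18,0],[0,0,-14,0],[0,0,0,0],[0,0,0,0]]}}

```text
clock: 5.4
tool_pos: [436.6, -152.9, 113.6]
ee_rot: [2.108, 2.286, 0.054]
wrist_force: [0.7, -0.2, 0.6]
finger_gap: 1.001
```

```bash
cat >> h.py <<'E'
def show(label=''):
    s=arm.get_state(); R=Ro.from_rotvec(s['ee_rot']).as_matrix()
    print(label,s['clock'],s['tool_pos'].round(2),'yaw',round(np.arctan2(R[1,1],R[0,1]),4),'z',R[:,2].round(4),'F',s['wrist_force'].round(2),'M',s['moment'].round(3),'gap',round(s['finger_gap'],3)); return s
E
python3 - <<'E'
from h import *
show()
E
```

```text
5.4 [ 436.59 -152.89  113.56] yaw 0.0809 z [ 0.0464  0.0041 -0.9989] F [ 0.75 -0.18  0.61] M [ 0.017 -0.019 -0.024] gap 1.001
```

Request:
{"op": "apply_moves", "data": {"commands": [[-2,-10,0,-0.02],[0,0,0,0],[0,0,-10,0],[0,0,-10,0],[0,0,-4,0],[0,0,0,0],[0,0,0,0]]}}

```text
clock: 6.1
tool_pos: [436.0, -164.4, 90.0]
ee_rot: [2.13, 2.26, 0.054]
wrist_force: [-0.4, -0.3, 0.3]
finger_gap: 1.001
```

Run:
```python
from h import *
show()
```

```text
6.1 [ 435.97 -164.41   90.04] yaw 0.0595 z [ 0.0499  0.001  -0.9988] F [-0.44 -0.29  0.34] M [0.012 0.027 0.053] gap 1.001
```

Request:
{"op": "apply_moves", "data": {"commands": [[-2,0,-8,0],[0,0,0,0],[0,0,0,0]]}}

```text
clock: 6.4
tool_pos: [433.9, -164.4, 81.5]
ee_rot: [2.129, 2.26, 0.054]
wrist_force: [0.5, -0.2, 0.1]
finger_gap: 1.002
```

Run:
```python
from h import *
s=show(); c=snap('wrist','w4')
```

```text
6.4 [ 433.9  -164.38   81.46] yaw 0.0597 z [ 5.010e-02  9.000e-04 -9.987e-01] F [ 0.48 -0.18  0.12] M [-0.011  0.021 -0.016] gap 1.002
```

View pics/w4.png

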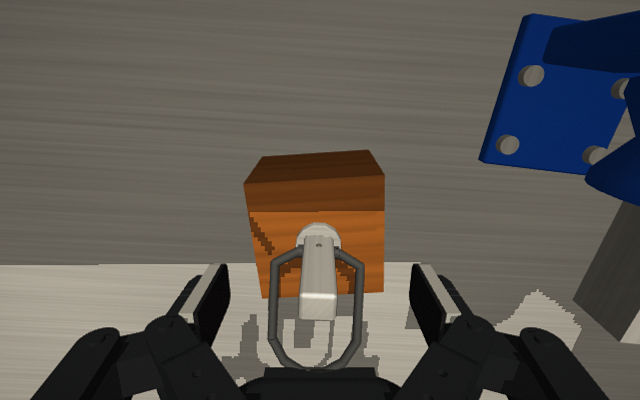

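Request:
{"op": "apply_moves", "data": {"commands": [[0,0,0,0],[0,0,0,0],[0,0,0,0],[0,0,0,0],[0,0,0,0],[0,0,0,0],[0,0,0,0],[0,0,0,0],[0,0,0,0],[0,0,0,0]], "claw": 1, "force": 60}}

```text
clock: 7.45
tool_pos: [434.2, -164.5, 82.1]
ee_rot: [2.129, 2.26, 0.055]
wrist_force: [0.3, 0.1, 0.2]
finger_gap: 0.181
```

Run:
```python
from h import *
s=show(); c=snap('wrist','w5')
```

```text
7.45 [ 434.21 -164.51   82.11] yaw 0.0599 z [ 5.080e-02  4.000e-04 -9.987e-01] F [0.32 0.08 0.23] M [0.018 0.024 0.031] gap 0.181
```

View pics/w5.png

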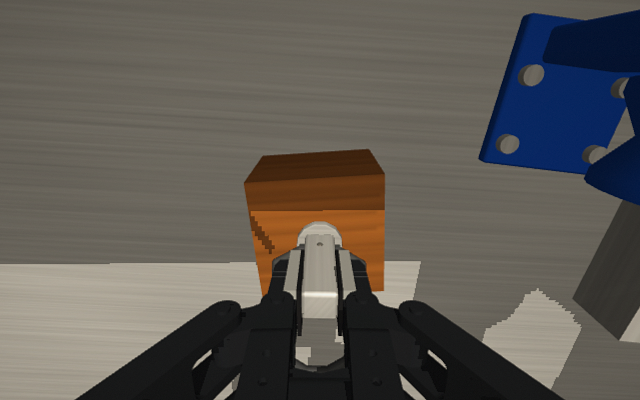

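Request:
{"op": "apply_moves", "data": {"commands": [[0,0,5,0],[0,0,8,0],[0,0,10,0],[0,0,12,0],[0,0,14,0],[0,0,14,0],[0,0,14,0],[0,0,14,0],[0,0,14,0],[0,0,12,0],[0,0,8,0],[0,0,4,0],[0,0,0,0]]}}

```text
clock: 8.8
tool_pos: [433.3, -163.9, 225.0]
ee_rot: [2.126, 2.258, 0.055]
wrist_force: [1.2, -0.2, -2.1]
finger_gap: 0.176
```

Run:
```python
from h import *
s=show(); c=snap('wrist','w6')
```

```text
8.8 [ 433.33 -163.93  225.04] yaw 0.0602 z [ 0.0534 -0.0014 -0.9986] F [ 1.23 -0.21 -2.13] M [-0.004  0.056 -0.05 ] gap 0.176
```

View pics/w6.png

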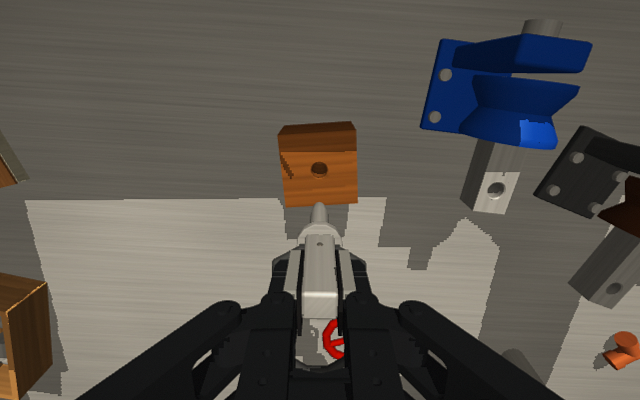

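Request:
{"op": "apply_moves", "data": {"commands": [[2,8,0,-0.02],[4,14,0,-0.03],[5,18,0,-0.03],[6,20,0,-0.03],[6,20,0,-0.03],[6,20,0,-0.03],[6,20,0,-0.03],[6,20,0,-0.03],[6,20,0,-0.03],[6,20,0,-0.03],[6,20,0,-0.03],[5,18,0,-0.02],[4,14,0,0],[2,8,0,0],[1,4,0,0],[0,0,0,0],[0,0,0,0]]}}

```text
clock: 10.55
tool_pos: [496.9, 90.8, 208.0]
ee_rot: [2.507, 1.855, 0.017]
wrist_force: [0.8, -0.1, -2.8]
finger_gap: 0.176
```

```bash
cat >> h.py <<'E'
def zg():
    # pin axis in the tool frame, as at the grasp
    a=0.0599; t=np.array([.0508,.0004,-.9987]); t/=np.linalg.norm(t)
    y=np.array([np.cos(a),np.sin(a),0]); y-=t*(y@t); y/=np.linalg.norm(y)
    R=np.stack([np.cross(y,t),y,t],1); return R.T@[0,0,1]
def pinaxis():
    R=Ro.from_rotvec(arm.get_state()['ee_rot']).as_matrix(); return R@zg()
E
python3 - <<'E'
from h import *
s=show(); print(pinaxis())
E
```

```text
10.55 [496.88  90.77 208.05] yaw -0.2969 z [ 0.0221 -0.0117 -0.9997] F [ 0.76 -0.06 -2.81] M [ 0.008 -0.046 -0.056] gap 0.176
[ 0.0256719  -0.00565797  0.99965441]
```

Request:
{"op": "apply_moves", "data": {"commands": [[4,6,4,0],[5,7,4,0],[5,7,4,0],[3,4,2,0],[0,0,0,0],[0,0,0,0]]}}

```text
clock: 11.15
tool_pos: [516.2, 115.6, 224.3]
ee_rot: [2.508, 1.852, 0.019]
wrist_force: [0.1, 0.0, -3.4]
finger_gap: 0.173
```

Run:
```python
from h import *
s=show(); print(pinaxis())
c=snap('wrist','w7')
import pickle; pickle.dump((c,s),open('w7.pkl','wb'))
```

```text
11.15 [516.15 115.59 224.27] yaw -0.2989 z [ 0.0239 -0.0118 -0.9996] F [ 0.08  0.02 -3.44] M [ 0.007  0.044 -0.027] gap 0.173
[ 0.02383382 -0.00563056  0.99970008]
```

View pics/w7.png

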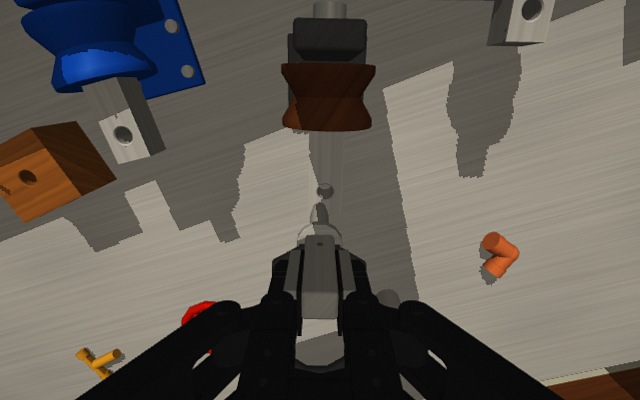

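Run:
```python
from h import *
zoom('w7','w7z',270,370,150,260,5)
```

```text
(no output)
```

View pics/w7z.png

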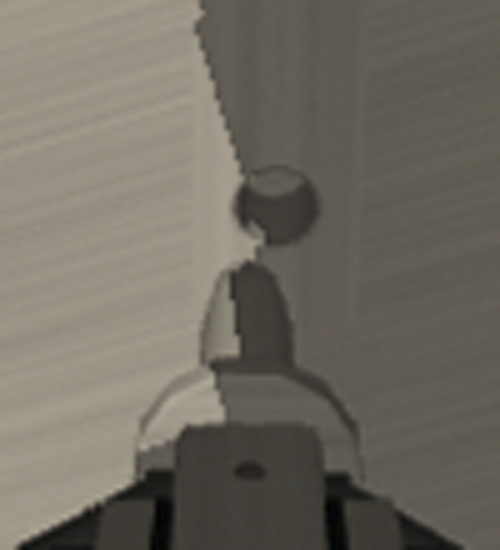

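Run:
```python
from h import *
import pickle; c,s=pickle.load(open('w7.pkl','rb'))
R=Ro.from_rotvec(s['ee_rot']).as_matrix(); a=R@zg(); ya=np.array([np.cos(-.299),np.sin(-.299),0])
h=px(c,s,(270+277/5,150+205/5),114); print('hole',h)
n=px(c,s,(270+247/5,150+263/5),154)+4.5*ya; print('nose',n)
cl=px(c,s,(270+248/5,150+366/5),154+48+5)+13*ya; print('collar top ctr',cl)
print('nose by geometry (from TCP)', s['tool_pos']+R@(np.array([0,-1,0]))-70*a)
```

```text
hole [516.27914124 120.82043789 114.        ]
nose [514.42034244 116.30983992 154.        ]
collar top ctr [514.74591298 116.52301245 207.        ]
nose by geometry (from TCP) [513.52861227 116.27711192 154.2637144 ]
```

Request:
{"op": "apply_moves", "data": {"commands": [[2,4.5,0,-0.01],[0,0,0,0],[0,0,-8,0],[0,0,-10,0],[0,0,-6,0],[0,0,0,0],[0,0,0,0]]}}

```text
clock: 11.9
tool_pos: [516.7, 119.8, 196.2]
ee_rot: [2.52, 1.838, 0.014]
wrist_force: [0.2, -0.5, -2.2]
finger_gap: 0.177
```

Run:
```python
from h import *
s=show(); print(pinaxis())
c=snap('wrist','w8')
import pickle; pickle.dump((c,s),open('w8.pkl','wb'))
zoom('w8','w8z',270,370,140,260,5)
```

```text
11.9 [516.72 119.81 196.23] yaw -0.3106 z [ 0.0205 -0.0126 -0.9997] F [ 0.17 -0.48 -2.17] M [-0.013 -0.014 -0.02 ] gap 0.177
[ 0.02704743 -0.00547439  0.99961916]
```

View pics/w8z.png

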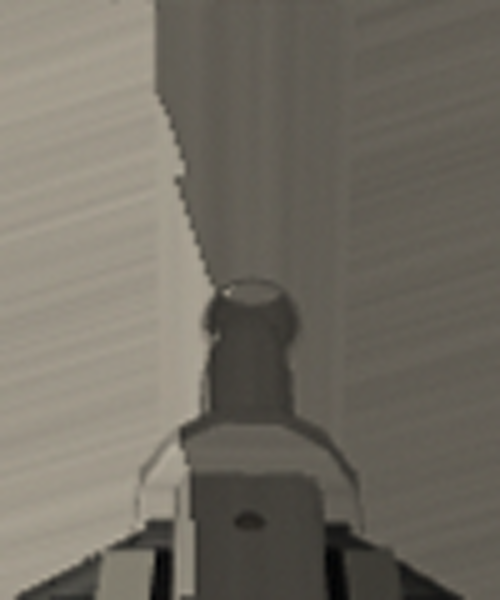

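Run:
```python
from h import *
import pickle; c,s=pickle.load(open('w8.pkl','rb'))
R=Ro.from_rotvec(s['ee_rot']).as_matrix(); a=R@zg(); ya=np.array([np.cos(-.31),np.sin(-.31),0])
f=lambda u,v,z:px(c,s,(270+u/5,140+v/5),z)
print('hole rim-back->ctr',f(252.5,277,114)+6.75*ya, 'sides',f(205,318,114),f(300,318,114))
print('nose',f(249,303,126.1)+4.5*ya)
cl=f(248,421,126+53)+13*ya; print('collar top ctr',cl)
print('nose geom', s['tool_pos']+R@(np.array([0,-1,0]))-70*a)
```

```text
hole rim-back->ctr [516.00934572 120.93920228 114.        ] sides [513.62095336 114.20217421 114.        ] [517.97965651 127.79490987 114.        ]
nose [513.36822763 121.28463492 126.1       ]
collar top ctr [515.84118924 120.5883293  179.        ]
nose geom [513.8741949  120.49658059 126.23720359]
```

Request:
{"op": "apply_moves", "data": {"commands": [[2.5,0,0,0],[0,0,0,0],[0,0,-4,0],[0,0,-4,0],[0,0,-2,0],[0,0,0,0]]}}

```text
clock: 12.55
tool_pos: [520.2, 119.8, 186.4]
ee_rot: [2.52, 1.837, 0.017]
wrist_force: [0.1, -0.4, -2.4]
finger_gap: 0.177
```

Run:
```python
from h import *
s=show(); print(pinaxis())
c=snap('wrist','w9')
import pickle; pickle.dump((c,s),open('w9.pkl','wb'))
zoom('w9','w9z',270,370,140,260,5)
```

```text
12.55 [520.16 119.79 186.42] yaw -0.3107 z [ 0.0223 -0.0124 -0.9997] F [ 0.12 -0.44 -2.38] M [ 0.007 -0.018 -0.022] gap 0.177
[ 0.02516887 -0.00563609  0.99966733]
```

View pics/w9z.png

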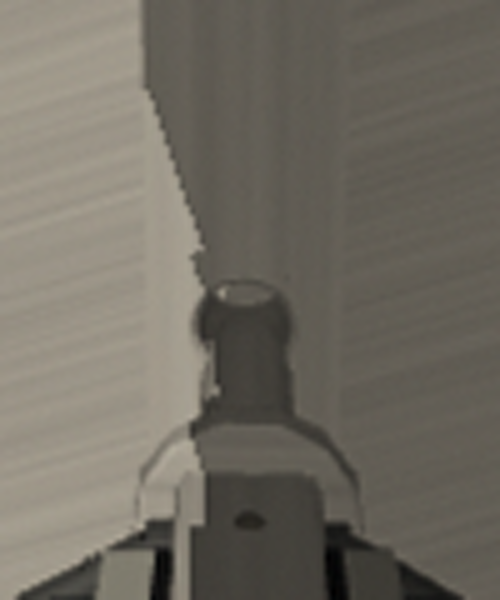

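Run:
```python
from h import *
import pickle; c,s=pickle.load(open('w9.pkl','rb'))
ya=np.array([np.cos(-.31),np.sin(-.31),0])
f=lambda u,v,z:px(c,s,(270+u/5,140+v/5),z)
print('hole',f(244,277,114)+6.75*ya)
for v in (300,304,308): print('nose',f(249,v,116.3)+4.5*ya)
```

```text
hole [515.91000716 120.8607484  114.        ]
nose [516.4955944  121.42205612 116.3       ]
nose [517.07078197 121.23666964 116.3       ]
nose [517.64705432 121.05093354 116.3       ]
```

Nose is within about a millimetre. Small shift back, then descend gently, feeling.

Request:
{"op": "apply_moves", "data": {"commands": [[-0.7,-0.6,0,0],[0,0,0,0],[0,0,-3,0],[0,0,-3,0],[0,0,0,0]]}}

```text
clock: 13.1
tool_pos: [519.6, 119.2, 180.4]
ee_rot: [2.519, 1.837, 0.018]
wrist_force: [-0.5, 0.2, -2.3]
finger_gap: 0.182
```

Run:
```python
from h import *
s=show(); print(pinaxis())
```

```text
13.1 [519.56 119.18 180.36] yaw -0.3107 z [ 0.023  -0.0124 -0.9997] F [-0.5   0.24 -2.32] M [-0.009  0.038  0.03 ] gap 0.182
[ 0.02450746 -0.00567151  0.99968356]
```

Request:
{"op": "apply_moves", "data": {"commands": [[0,0,-3,0],[0,0,-3,0],[0,0,0,0]]}}

```text
clock: 13.4
tool_pos: [519.5, 119.2, 173.7]
ee_rot: [2.52, 1.837, 0.017]
wrist_force: [0.3, 0.2, -2.0]
finger_gap: 0.178
```

Request:
{"op": "apply_moves", "data": {"commands": [[0,0,-2,0],[0,0,-2,0],[0,0,0,0]]}}

```text
clock: 13.7
tool_pos: [519.5, 119.2, 169.2]
ee_rot: [2.52, 1.837, 0.017]
wrist_force: [1.2, -0.8, -2.0]
finger_gap: 0.176
```

Run:
```python
from h import *
s=show(); print(pinaxis())
c=snap('wrist','w10')
zoom('w10','w10z',270,370,140,260,5)
```

```text
13.7 [519.45 119.18 169.2 ] yaw -0.3107 z [ 0.0226 -0.0124 -0.9997] F [ 1.2  -0.78 -1.96] M [ 0.004 -0.     0.048] gap 0.176
[ 0.02492577 -0.00568286  0.99967315]
```

View pics/w10z.png

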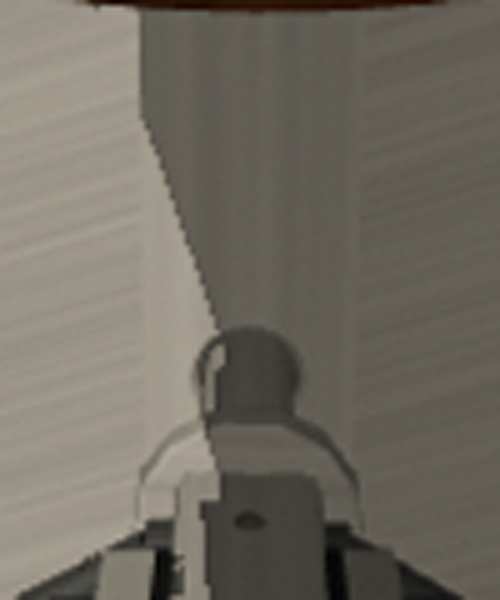

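Request:
{"op": "apply_moves", "data": {"commands": [[0,0,-2,0],[0,0,-2,0],[0,0,-2,0],[0,0,0,0]]}}

```text
clock: 14.15
tool_pos: [519.6, 119.2, 163.0]
ee_rot: [2.519, 1.837, 0.018]
wrist_force: [-0.2, -0.6, -1.8]
finger_gap: 0.18
```

Request:
{"op": "apply_moves", "data": {"commands": [[0,0,-2,0],[0,0,-2,0],[0,0,-2,0],[0,0,0,0]]}}

```text
clock: 14.55
tool_pos: [519.5, 119.3, 156.4]
ee_rot: [2.52, 1.837, 0.017]
wrist_force: [0.3, -0.0, -2.1]
finger_gap: 0.18
```

Request:
{"op": "apply_moves", "data": {"commands": [[0,0,-2,0],[0,0,-2,0],[0,0,-2,0],[0,0,0,0]]}}

```text
clock: 14.95
tool_pos: [519.4, 119.3, 149.9]
ee_rot: [2.52, 1.837, 0.017]
wrist_force: [0.1, -0.7, -1.8]
finger_gap: 0.174
```

Request:
{"op": "apply_moves", "data": {"commands": [[0,0,-2,0],[0,0,-2,0],[0,0,-2,0],[0,0,0,0]]}}

```text
clock: 15.35
tool_pos: [519.3, 119.3, 143.3]
ee_rot: [2.52, 1.837, 0.017]
wrist_force: [0.4, 0.1, -3.1]
finger_gap: 0.182
```

Run:
```python
from h import *
s=show(); print(pinaxis())
```

```text
15.35 [519.28 119.31 143.27] yaw -0.3106 z [ 0.0222 -0.0122 -0.9997] F [ 0.44  0.06 -3.13] M [ 0.055  0.012 -0.06 ] gap 0.182
[ 0.02527078 -0.00584395  0.99966356]
```

Request:
{"op": "apply_moves", "data": {"commands": [[0,0,-2,0],[0,0,-2,0],[0,0,0,0]]}}

```text
clock: 15.65
tool_pos: [519.3, 119.3, 139.0]
ee_rot: [2.52, 1.837, 0.017]
wrist_force: [-0.3, 0.2, -2.1]
finger_gap: 0.179
```

Request:
{"op": "apply_moves", "data": {"commands": [[0,0,-1.5,0],[0,0,0,0]]}}

```text
clock: 15.85
tool_pos: [519.2, 119.3, 137.3]
ee_rot: [2.52, 1.838, 0.017]
wrist_force: [-0.0, -0.4, -2.6]
finger_gap: 0.179
```

Request:
{"op": "apply_moves", "data": {"commands": [[0,0,-1,0],[0,0,0,0]]}}

```text
clock: 16.05
tool_pos: [519.3, 119.4, 136.4]
ee_rot: [2.52, 1.837, 0.017]
wrist_force: [-0.2, -0.7, -2.5]
finger_gap: 0.176
```

Run:
```python
from h import *
s=show(); print(pinaxis())
c=snap('wrist','w11')
zoom('w11','w11z',260,380,140,260,5)
```

```text
16.05 [519.26 119.35 136.38] yaw -0.3106 z [ 0.0222 -0.0121 -0.9997] F [-0.16 -0.65 -2.48] M [0.008 0.142 0.008] gap 0.176
[ 0.02534651 -0.00591394  0.99966123]
```

View pics/w11z.png

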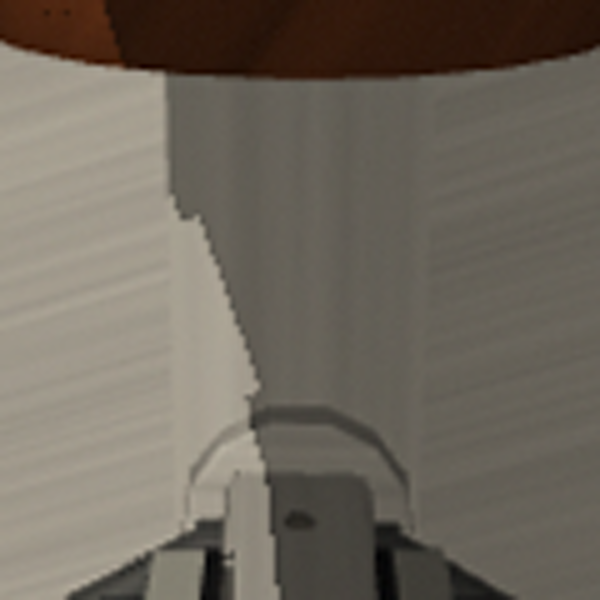

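Nearly seated; a few half-millimetre steps to feel the collar land.

Request:
{"op": "apply_moves", "data": {"commands": [[0,0,-0.7,0],[0,0,0,0]]}}

```text
clock: 16.3
tool_pos: [519.3, 119.4, 136.3]
ee_rot: [2.52, 1.838, 0.017]
wrist_force: [-1.9, 0.3, -1.3]
finger_gap: 0.175
```

Request:
{"op": "apply_moves", "data": {"commands": [[0,0,-0.7,0],[0,0,0,0]]}}

```text
clock: 16.5
tool_pos: [519.3, 119.3, 136.3]
ee_rot: [2.52, 1.838, 0.017]
wrist_force: [-1.3, -0.3, -0.4]
finger_gap: 0.182
```

Run:
```python
from h import *
s=show()
```

```text
16.5 [519.32 119.35 136.32] yaw -0.3105 z [ 0.0223 -0.0123 -0.9997] F [-1.26 -0.26 -0.4 ] M [0.08  0.354 0.009] gap 0.182
```

Request:
{"op": "apply_moves", "data": {"commands": [[0,0,-2.5,0],[0,0,-2.5,0]]}}

```text
clock: 16.7
tool_pos: [519.7, 119.4, 136.1]
ee_rot: [2.519, 1.838, 0.017]
wrist_force: [-13.5, -1.7, 22.6]
finger_gap: 0.176
```

Run:
```python
from h import *
s=show()
```

```text
16.7 [519.68 119.37 136.08] yaw -0.3101 z [ 0.0225 -0.0128 -0.9997] F [-13.46  -1.73  22.63] M [-0.321  2.379 -0.046] gap 0.176
```

Request:
{"op": "apply_moves", "data": {"commands": [[0,0,0.3,0],[0,0,0,0]]}}

```text
clock: 16.9
tool_pos: [519.3, 119.5, 136.7]
ee_rot: [2.519, 1.838, 0.016]
wrist_force: [-1.4, -0.3, -1.8]
finger_gap: 0.175
```

Request:
{"op": "apply_moves", "data": {"commands": [[0,0,0,0],[0,0,0,0],[0,0,0,0],[0,0,0,0],[0,0,0,0],[0,0,0,0],[0,0,0,0]], "claw": 0}}

```text
clock: 17.6
tool_pos: [521.3, 119.3, 136.7]
ee_rot: [2.517, 1.836, 0.022]
wrist_force: [-0.7, 0.7, -1.3]
finger_gap: 1.0
```

Run:
```python
from h import *
s=show(); c=snap('wrist','w12')
import pickle; pickle.dump((c,s),open('w12.pkl','wb'))
```

```text
17.6 [521.31 119.32 136.66] yaw -0.3104 z [ 0.0264 -0.0126 -0.9996] F [-0.68  0.67 -1.32] M [-0.023  0.04  -0.051] gap 1.0
```

View pics/w12.png

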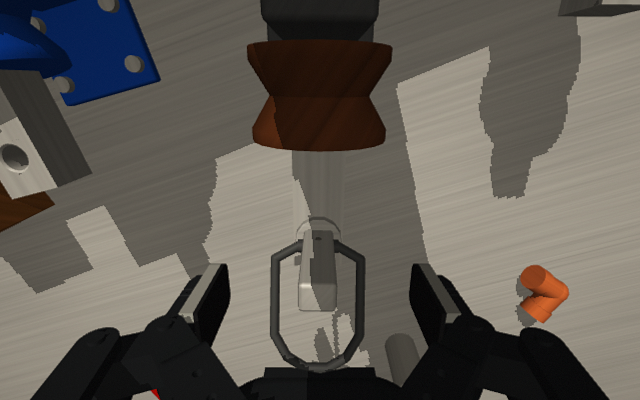

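Request:
{"op": "apply_moves", "data": {"commands": [[0,0,6,0],[0,0,10,0],[0,0,12,0],[0,0,12,0],[0,0,12,0],[0,0,10,0],[0,0,5,0],[0,0,0,0]]}}

```text
clock: 18.45
tool_pos: [522.4, 119.5, 212.4]
ee_rot: [2.515, 1.835, 0.028]
wrist_force: [-0.9, 0.1, 0.7]
finger_gap: 0.999
```

Request:
{"op": "apply_moves", "data": {"commands": [[6,-2,0,0],[10,-3,0,0],[12,-4,0,0],[12,-4,0,0],[10,-3,0,0],[4,-1,0,0],[0,0,0,0],[0,0,0,0]], "claw": 1}}

```text
clock: 19.25
tool_pos: [580.9, 99.9, 208.9]
ee_rot: [2.518, 1.835, 0.021]
wrist_force: [0.1, -0.6, 0.3]
finger_gap: -0.002
```

Run:
```python
from h import *
import pickle
s=show(); c=snap('wrist','w13'); pickle.dump((c,s),open('w13.pkl','wb'))
for cam in ['wrist','top','scene']:
    if cam!='wrist': c=snap(cam,cam+'1')
    for l in ['pin_head','pin_collar','ring_end']:
        print(cam,l,[(np.round(d['xyz'],1).tolist(),round(d['confidence'],2)) for d in arm.landmark_of(l,cam)])
zoom('scene1','scene1z',300,420,110,210,6)
```

```text
19.25 [580.88  99.95 208.87] yaw -0.3114 z [ 0.026  -0.0126 -0.9996] F [ 0.11 -0.56  0.35] M [ 0.025  0.032 -0.062] gap -0.002
wrist pin_head [([514.6, 118.4, 152.6], 0.72), ([519.9, 124.4, 114.6], 0.35)]
wrist pin_collar [([519.2, 120.0, 115.8], 0.74)]
wrist ring_end [([576.4, 99.0, 148.1], 0.55)]
top pin_head []
top pin_collar []
top ring_end []
scene pin_head [([518.6, 120.1, 157.0], 0.73)]
scene pin_collar [([512.8, 116.0, 113.5], 0.67)]
scene ring_end [([471.7, 133.8, 114.6], 0.65), ([433.7, -171.2, -0.7], 0.63)]
```

View pics/w13.png

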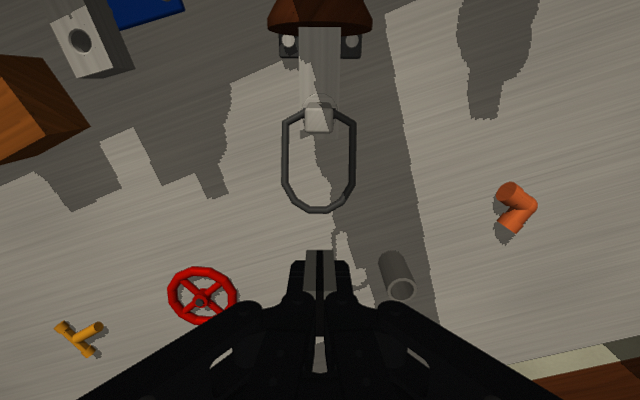

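View pics/scene1z.png

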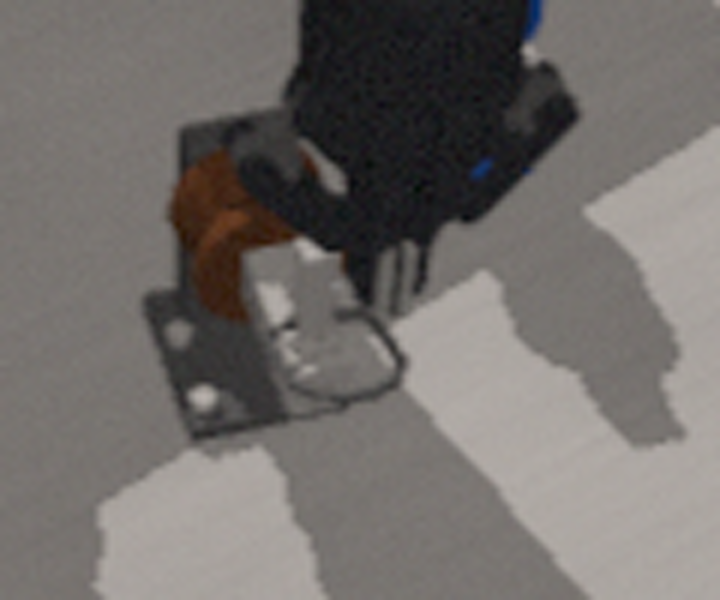

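Run:
```python
from h import *
import pickle; c,s=pickle.load(open('w13.pkl','rb'))
e=px(c,s,(320,211),147.6); print('ring end',e, 'legs',px(c,s,(286,155),136),px(c,s,(353,155),136),'head top',px(c,s,(318.5,125),170))
d=e[:2]-[516.2,120.8]; print(np.hypot(*d),np.arctan2(d[1],d[0]))
u=np.array([.952,-.305]); R=s['tool_pos'][:2]-[516.2,120.8]; print('tcp along',R@u,'lat',R@[.305,.952])
```

```text
ring end [577.7396892  101.63218796 147.6       ] legs [535.98233021  90.78403466 136.        ] [549.98213256 134.15189039 136.        ] head top [519.64906914 119.54324682 170.        ]
64.45570855754266 -0.3019468976948797
tcp along 67.93425854191173 lat -0.125927872528872
```

Request:
{"op": "apply_moves", "data": {"commands": [[0,0,-10,0],[1,0,-12,0],[0,0,-10,0],[0,0,-6,0],[0,0,-3,0],[0,0,0,0],[0,0,0,0]]}}

```text
clock: 20.55
tool_pos: [580.7, 100.0, 162.7]
ee_rot: [2.519, 1.836, 0.018]
wrist_force: [-0.2, 0.5, 0.0]
finger_gap: -0.001
```

```bash
cat >> h.py <<'E'
def al():
    s=show(); r=s['tool_pos'][:2]-[516.2,120.8]; print('along',r@[.952,-.305],'lat',r@[.305,.952],'F along',s['wrist_force'][:2]@[.952,-.305])
    return s
E
python3 - <<'E'
from h import *
al(); c=snap('wrist','w14')
E
```

```text
20.55 [580.72  99.98 162.68] yaw -0.3111 z [ 0.0237 -0.0128 -0.9996] F [-0.24  0.53  0.04] M [-0.032  0.022  0.015] gap -0.001
along 67.77295716815277 lat -0.1370373597477608 F along -0.3901639918578048
```

View pics/w14.png

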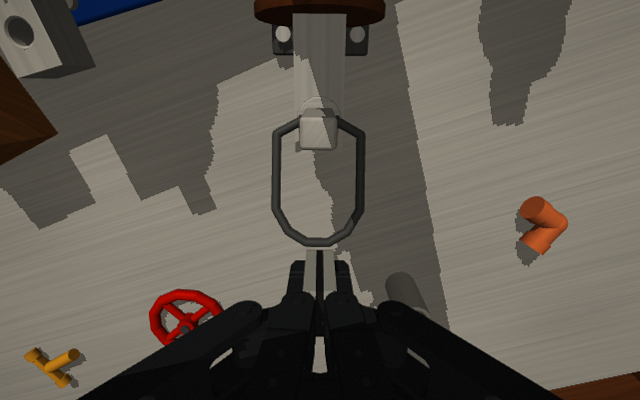

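Run:
```python
from h import *
s=arm.get_state(); c=arm.camera('wrist')
u=np.array([.952,-.305,0]);p=np.array([516.2,120.8,0])
for a,z in [(57,162.7),(57,170),(62,147.6),(64,147.6),(68,162.7)]: print(a,z,proj(c,s,p+a*u+[0,0,z]))
for v in (238,242,246): e=px(c,s,(320,v),147.6);print(v,(e-p)@u)
for z in (162.7,175): print((px(c,s,(320,250),z)-p)@u)
```

```text
57 162.7 [318.7546222  244.57031552]
57 170 [318.66524432 251.93531886]
62 147.6 [318.9457631  239.41209851]
64 147.6 [318.95709556 242.65558349]
68 162.7 [318.82639943 263.68593235]
238 61.09357318667507
242 63.552045066328915
246 66.03510222346517
60.03065802507557
53.09666964973093
```

Request:
{"op": "apply_moves", "data": {"commands": [[0,0,-5,0],[0,0,-5,0],[0,0,-4,0],[0,0,-4,0],[0,0,-4,0],[0,0,0,0]]}}

```text
clock: 21.25
tool_pos: [583.6, 99.7, 142.0]
ee_rot: [2.516, 1.833, 0.027]
wrist_force: [-0.8, -0.4, 0.9]
finger_gap: -0.002
```

Run:
```python
from h import *
al(); c=snap('wrist','w15')
```

```text
21.25 [583.56  99.72 142.05] yaw -0.3113 z [ 0.0312 -0.013  -0.9994] F [-0.83 -0.44  0.9 ] M [-0.01   0.012  0.004] gap -0.002
along 70.55655229358348 lat 0.48004745687628675 F along -0.6530271047098011
```

View pics/w15.png

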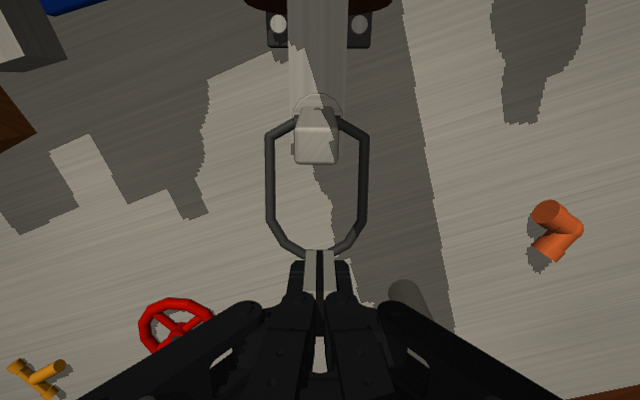

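Run:
```python
from h import *
s=arm.get_state(); c=arm.camera('wrist')
u=np.array([.952,-.305,0]);v=np.array([.305,.952,0]);p=np.array([516.2,120.8,0])
for ph in (.35,.25,.2,.1):
  print(ph,*[proj(c,s,p+66*np.cos(ph)*u+k*v+[0,0,125+66*np.sin(ph)]).round(1) for k in (-8,0,8)], proj(c,s,p+40*np.cos(ph)*u-22.5*v+[0,0,125+40*np.sin(ph)]).round(1))
for a,z in [(59.5,142),(70.5,142),(81,142)]: print(a,z,proj(c,s,p+a*u+[0,0,z]).round(1))
zoom('w15','w15z',260,380,180,290,6)
```

```text
0.35 [300.8 254.2] [317.3 254.1] [333.8 254.1] [270.7 200.6]
0.25 [301.6 251.1] [317.4 251.1] [333.2 251.1] [272.  200.1]
0.2 [302.  249.2] [317.5 249.2] [333.  249.1] [272.6 199.5]
0.1 [302.7 244.7] [317.6 244.7] [332.5 244.7] [273.7 197.9]
59.5 142 [317.4 243.9]
70.5 142 [317.5 263. ]
81 142 [317.6 280.3]
```

View pics/w15z.png

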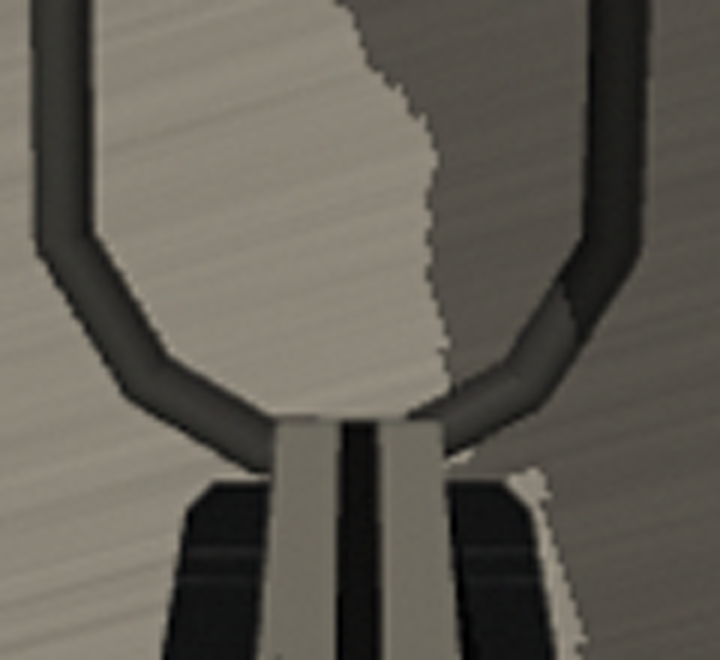

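Request:
{"op": "apply_moves", "data": {"commands": [[-1,0,-3,0],[-0.5,0,-3,0],[0,0,-3,0],[0,0,0,0]]}}

```text
clock: 21.75
tool_pos: [583.2, 99.8, 134.0]
ee_rot: [2.514, 1.832, 0.032]
wrist_force: [0.4, 0.3, 1.6]
finger_gap: -0.0
```

Run:
```python
from h import *
al(); c=snap('wrist','w16');zoom('w16','w16z',240,400,90,290,3)
```

```text
21.75 [583.16  99.78 133.98] yaw -0.3113 z [ 0.0345 -0.0129 -0.9993] F [0.45 0.28 1.64] M [-0.041 -0.172 -0.026] gap -0.0
along 70.160268466054 lat 0.4094533740740743 F along 0.3410537398808153
```

View pics/w16z.png

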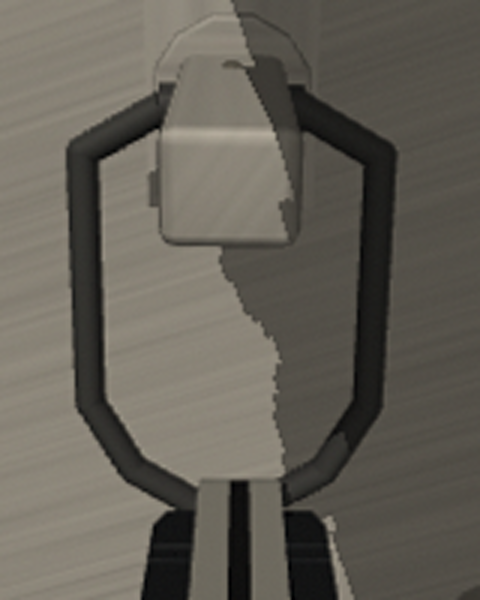

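Request:
{"op": "apply_moves", "data": {"commands": [[0,0,-4,0],[0,0,-4,0],[0,0,-4,0],[0,0,0,0]]}}

```text
clock: 22.2
tool_pos: [582.6, 99.9, 120.5]
ee_rot: [2.515, 1.833, 0.03]
wrist_force: [0.2, -0.9, 1.9]
finger_gap: 0.0
```

Run:
```python
from h import *
s=al(); c=snap('wrist','w17');zoom('w17','w17z',240,400,90,290,3)
u=np.array([.952,-.305,0]);v=np.array([.305,.952,0]);p=np.array([516.2,120.8,0])
for ph in (.35,.25,.15,.05,-.05):
  print(ph,*[proj(c,s,p+66*np.cos(ph)*u+k*v+[0,0,125+66*np.sin(ph)]).round(1) for k in (0,)], proj(c,s,p+46*np.cos(ph)*u-22.5*v+[0,0,125+46*np.sin(ph)]).round(1))
```

```text
22.2 [582.59  99.86 120.52] yaw -0.3112 z [ 0.0331 -0.0129 -0.9994] F [ 0.17 -0.86  1.87] M [-0.057 -0.142  0.026] gap 0.0
along 69.59345609658662 lat 0.3183318716099082 F along 0.4258303123547921
0.35 [317.5 282.9] [264.  235.7]
0.25 [317.7 278. ] [265.9 233.8]
0.15 [317.8 272.2] [267.6 231. ]
0.05 [317.8 265.6] [269.1 227.5]
-0.05 [317.9 258.4] [270.6 223.2]
```

View pics/w17z.png

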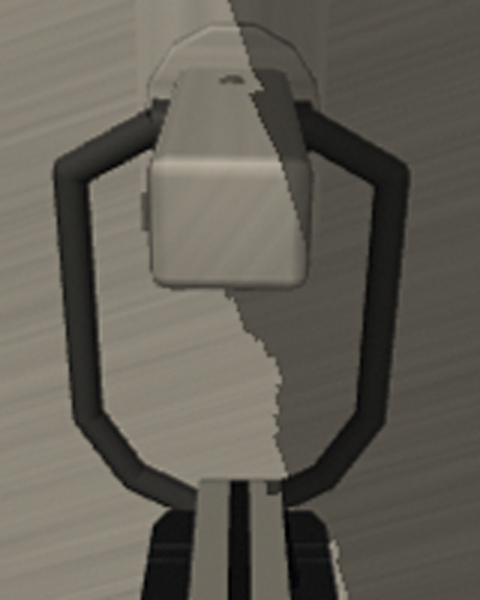

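Request:
{"op": "apply_moves", "data": {"commands": [[-0.6,0.2,-4,0],[-0.6,0.2,-4,0],[-0.6,0.2,-4,0],[-0.8,0.2,-4,0],[-1.2,0.4,-4,0],[-1.4,0.4,-4,0],[0,0,0,0]]}}

```text
clock: 22.95
tool_pos: [574.6, 102.0, 93.0]
ee_rot: [2.517, 1.835, 0.024]
wrist_force: [-0.7, -0.8, 0.6]
finger_gap: -0.0
```

Run:
```python
from h import *
s=al(); c=snap('wrist','w18');zoom('w18','w18z',220,420,90,290,3)
u=np.array([.952,-.305,0]);v=np.array([.305,.952,0]);p=np.array([516.2,120.8,0])
for ph in (-.2,-.3,-.4,-.5,-.6):
  print(ph,*[proj(c,s,p+66*np.cos(ph)*u+k*v+[0,0,125+66*np.sin(ph)]).round(1) for k in (0,)], proj(c,s,p+46*np.cos(ph)*u-22.5*v+[0,0,125+46*np.sin(ph)]).round(1))
```

```text
22.95 [574.59 102.    93.04] yaw -0.311 z [ 0.0279 -0.0125 -0.9995] F [-0.67 -0.76  0.56] M [-0.047  0.024  0.011] gap -0.0
along 61.323497281968386 lat -0.08821966532239539 F along -0.41040447010049513
-0.2 [318.6 291.9] [265.5 259.4]
-0.3 [318.7 280.7] [267.  251.8]
-0.4 [318.7 269.3] [268.3 243.8]
-0.5 [318.7 257.9] [269.4 235.6]
-0.6 [318.8 246.4] [270.3 227.1]
```

View pics/w18z.png

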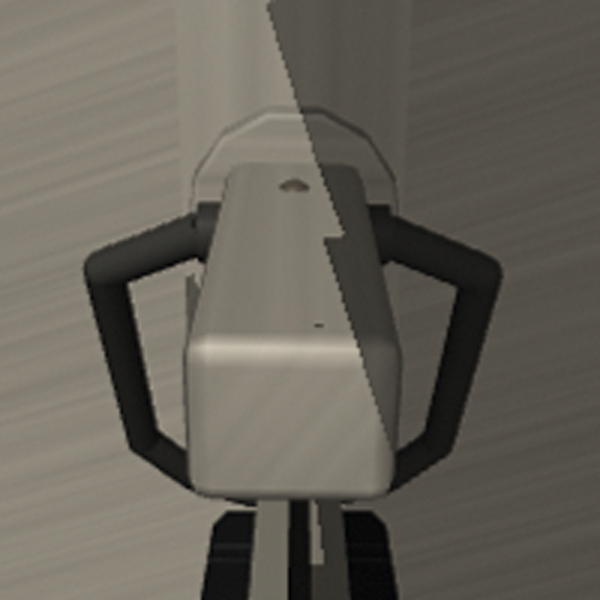

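Request:
{"op": "apply_moves", "data": {"commands": [[-1.0,0.3,-4,0],[-1.0,0.3,-4,0],[-1.2,0.4,-4,0],[-1.2,0.4,-3,0],[0,0,0,0]]}}

```text
clock: 23.5
tool_pos: [570.4, 103.4, 77.1]
ee_rot: [2.517, 1.834, 0.025]
wrist_force: [0.0, -0.9, -0.6]
finger_gap: -0.001
```

Run:
```python
from h import *
s=al(); c=snap('wrist','w19');c2=snap('scene','scene2');zoom('scene2','scene2z',300,420,110,210,6)
```

```text
23.5 [570.4  103.41  77.13] yaw -0.3111 z [ 0.0292 -0.0125 -0.9995] F [ 0.01 -0.87 -0.56] M [ 0.007 -0.003 -0.017] gap -0.001
along 56.90771832561744 lat -0.026768930374923994 F along 0.27721871951374305
```

View pics/w19.png

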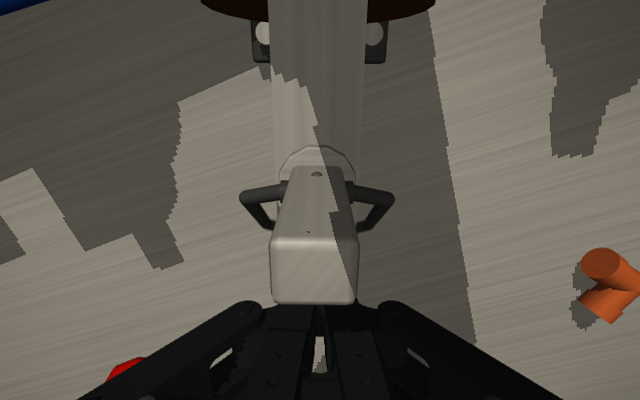

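View pics/scene2z.png

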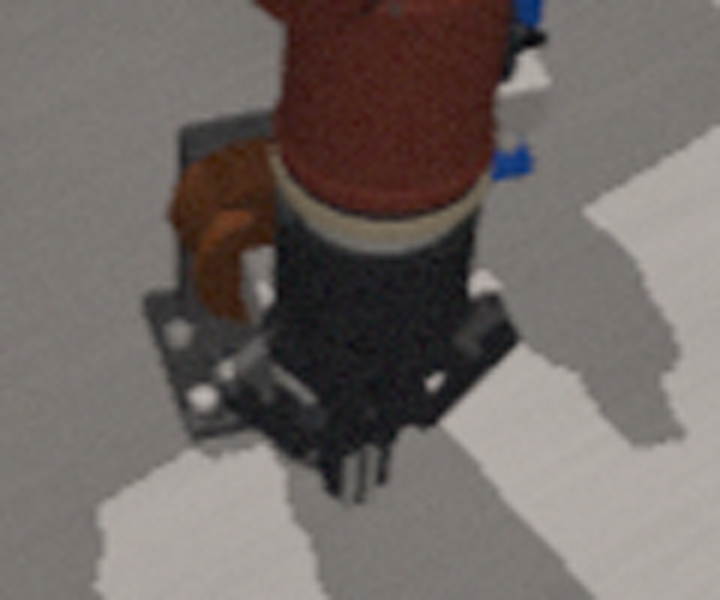

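Run:
```python
from h import *
s=al(); c=arm.camera('wrist')
u=np.array([.952,-.305,0]);v=np.array([.305,.952,0]);p=np.array([516.2,120.8,0])
for ph in (-.5,-.65,-.75,-.9,-1.2,-1.57):
  print(ph,*[proj(c,s,p+r*np.cos(ph)*u-22.5*v+[0,0,125+r*np.sin(ph)]).round(1) for r in (13,20,30,46)])
zoom('w19','w19z',230,410,150,320,4)
```

```text
23.6 [570.86 103.39  77.68] yaw -0.3111 z [ 0.03   -0.0125 -0.9995] F [-0.47 -0.26 -0.29] M [-0.043 -0.015 -0.   ] gap 0.003
along 57.3511038252364 lat 0.09433554866724 F along -0.3694789686356823
-0.5 [250.8 212. ] [254.1 224.2] [258.3 239.9] [264.  261.1]
-0.65 [251.5 207.2] [255.1 217.2] [259.6 229.6] [265.7 246.4]
-0.75 [251.9 203.9] [255.6 212.2] [260.3 222.6] [266.5 236.4]
-0.9 [252.3 198.7] [256.2 204.5] [261.1 211.8] [267.5 221.4]
-1.2 [252.7 187.6] [256.7 188.5] [261.7 189.6] [268.2 191. ]
-1.57 [252.1 173.9] [255.9 168.6] [260.7 161.9] [267.  153.2]
```

View pics/w19z.png

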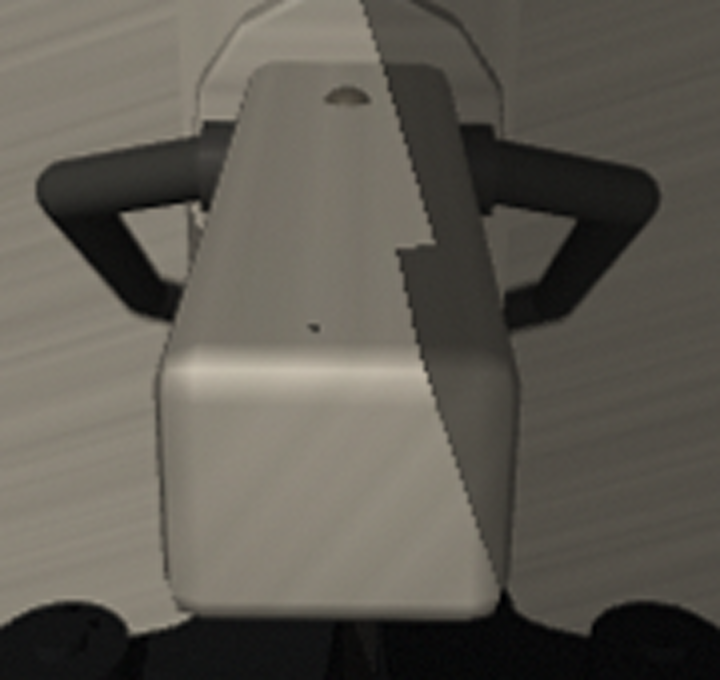

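Request:
{"op": "apply_moves", "data": {"commands": [[0,0,-3,0],[0,0,-3,0],[0,0,0,0]]}}

```text
clock: 23.95
tool_pos: [571.6, 103.3, 71.9]
ee_rot: [2.516, 1.833, 0.028]
wrist_force: [0.8, 0.3, 0.1]
finger_gap: -0.002
```

Request:
{"op": "apply_moves", "data": {"commands": [[-1,0.3,0,0],[-1,0.3,0,0],[0,0,0,0]]}}

```text
clock: 24.25
tool_pos: [569.4, 104.0, 71.8]
ee_rot: [2.516, 1.833, 0.028]
wrist_force: [-0.4, 0.4, -0.1]
finger_gap: 0.002
```

Run:
```python
from h import *
s=al(); c=snap('wrist','w20');zoom('w20','w20z',230,410,150,320,4)
u=np.array([.952,-.305,0]);v=np.array([.305,.952,0]);p=np.array([516.2,120.8,0])
for ph in (-.65,-.75,-.9,-1.2,-1.57):
  print(ph,*[proj(c,s,p+r*np.cos(ph)*u-22.5*v+[0,0,125+r*np.sin(ph)]).round(1) for r in (13,20,30,46)])
```

```text
24.25 [569.39 103.98  71.82] yaw -0.3112 z [ 0.0313 -0.0125 -0.9994] F [-0.38  0.4  -0.12] M [ 0.066  0.013 -0.011] gap 0.002
along 55.768527963412076 lat 0.21040908616256399 F along -0.48725148063813595
-0.65 [247.9 218.8] [251.8 228.5] [256.8 240.6] [263.4 256.8]
-0.75 [248.3 215.2] [252.4 223.2] [257.5 233.2] [264.3 246.3]
-0.9 [248.8 209.6] [253.1 215. ] [258.4 221.8] [265.3 230.6]
-1.2 [249.2 198. ] [253.6 198.2] [259.  198.6] [266.1 199. ]
-1.57 [248.6 183.7] [252.8 177.5] [258.  169.9] [264.8 159.9]
```

View pics/w20z.png

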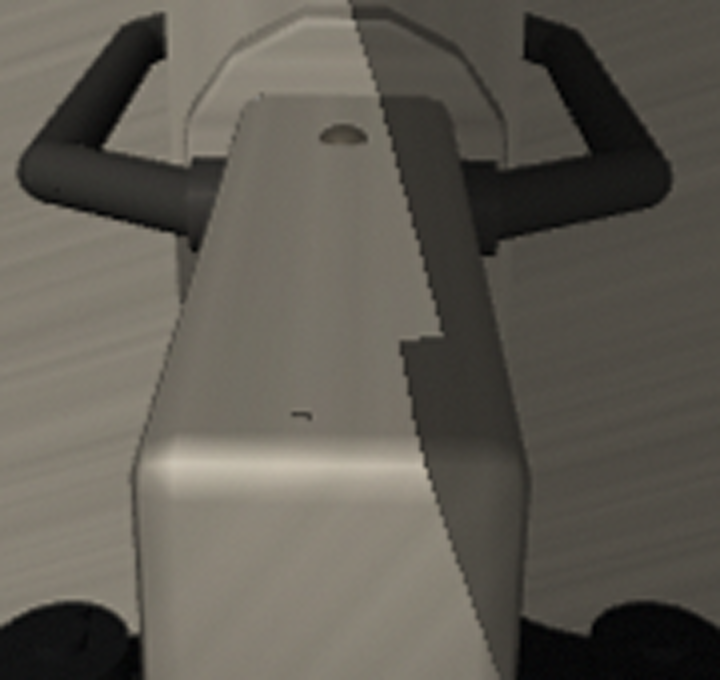

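Request:
{"op": "apply_moves", "data": {"commands": [[4,-1,0,0],[8,-2.5,0,0],[10,-3,2,0],[10,-3,10,0],[4,-1,18,0],[0,0,24,0],[0,0,24,0],[-5,2,24,0],[-12,4,20,0],[-14,4,16,0],[-8,2,8,0],[0,0,0,0],[0,0,0,0]]}}

```text
clock: 25.6
tool_pos: [575.2, 101.3, 224.9]
ee_rot: [2.516, 1.827, 0.033]
wrist_force: [-0.1, 0.1, -0.4]
finger_gap: 0.0
```

Run:
```python
from h import *
s=al(); c=snap('wrist','w21'); c2=snap('scene','scene3');
for l in ['pin_head','pin_collar','ring_end']:
    for cam in ['wrist','scene']: print(cam,l,[(np.round(d['xyz'],1).tolist(),round(d['confidence'],2)) for d in arm.landmark_of(l,cam)])
zoom('scene3','scene3z',300,420,110,210,6)
```

```text
25.6 [575.21 101.29 224.91] yaw -0.3145 z [ 0.0358 -0.0131 -0.9993] F [-0.11  0.14 -0.42] M [-0.026 -0.003  0.017] gap 0.0
along 62.13251345501403 lat -0.5744565177748556 F along -0.15064887813469957
wrist pin_head [([518.1, 119.1, 155.6], 0.71)]
scene pin_head [([521.0, 120.5, 154.2], 0.68), ([437.3, 149.1, 3.5], 0.59)]
wrist pin_collar [([518.3, 120.9, 116.1], 0.82), ([727.1, 144.4, -0.8], 0.7)]
scene pin_collar [([515.9, 116.2, 116.7], 0.54)]
wrist ring_end [([430.7, 147.3, 2.6], 0.33)]
scene ring_end [([514.8, 119.6, 112.8], 0.72), ([474.5, 133.5, 115.8], 0.68), ([516.1, 122.5, 60.8], 0.55)]
```

View pics/w21.png

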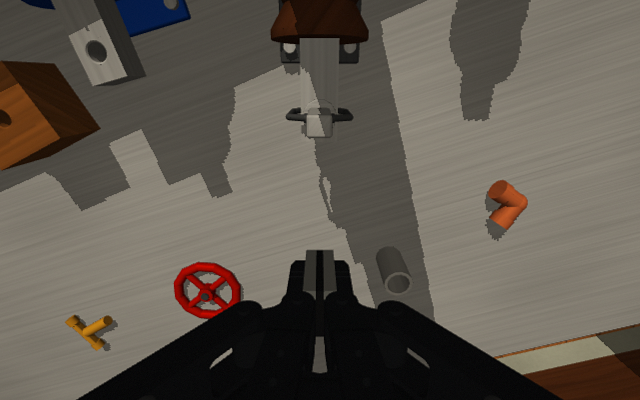

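View pics/scene3z.png

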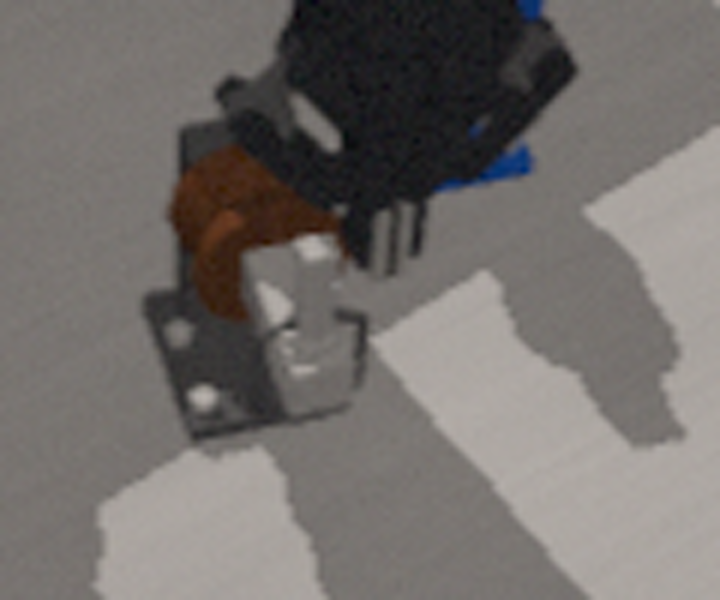

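Request:
{"op": "apply_moves", "data": {"commands": [[-6,14,4,0],[-10,24,6,0],[-10,28,6,0],[-10,28,6,0],[-8,24,0,0],[-4,10,0,0],[0,0,0,0],[0,0,0,0]]}}

```text
clock: 26.8
tool_pos: [521.7, 237.6, 248.1]
ee_rot: [2.519, 1.829, 0.031]
wrist_force: [-0.2, 0.6, 1.0]
finger_gap: 0.006
```

Run:
```python
from h import *
s=al(); c=snap('wrist','w22'); c2=snap('scene','scene4'); snap('top','top4')
u=np.array([.952,-.305,0]);v=np.array([.305,.952,0]);p=np.array([516.2,120.8,0])
for X in ([0,0,170],[0,0,114],[-13,0,114],[20,-14,114],[20,14,114],[-13,0,119],[0,-22,70],[0,0,70]): print(X,proj(c,s,p+X[0]*u+X[1]*v+[0,0,X[2]]).round(1))
zoom('scene4','scene4z',310,380,120,200,8)
```

```text
26.8 [521.73 237.59 248.06] yaw -0.3148 z [ 0.0333 -0.0116 -0.9994] F [-0.24  0.64  1.  ] M [ 0.03  -0.032  0.005] gap 0.006
along -30.353367147972573 lat 112.87256397683804 F along -0.42754735121775217
[0, 0, 170] [173.3 243.2]
[0, 0, 114] [198.9 214.3]
[-13, 0, 114] [196.9 201.4]
[20, -14, 114] [187.3 233.4]
[20, 14, 114] [216.4 233.3]
[-13, 0, 119] [194.9 203.4]
[0, -22, 70] [192.9 197.9]
[0, 0, 70] [213.4 197.8]
```

View pics/w22.png

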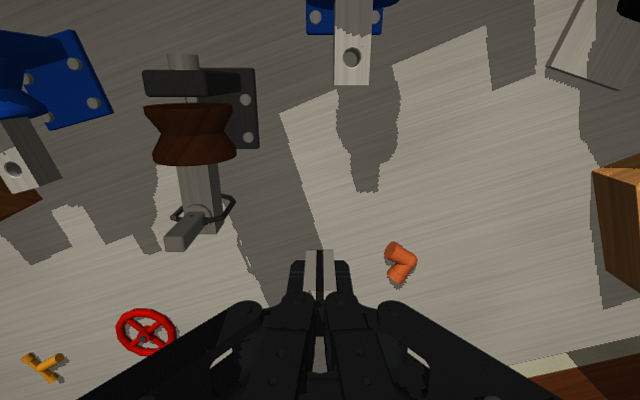

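View pics/scene4z.png

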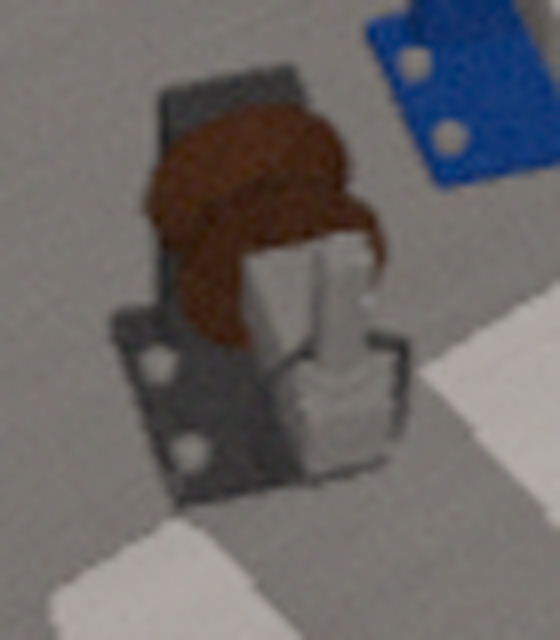

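Run:
```python
from h import *
zoom('w22','w22z',140,260,150,260,6)
```

```text
(no output)
```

View pics/w22z.png

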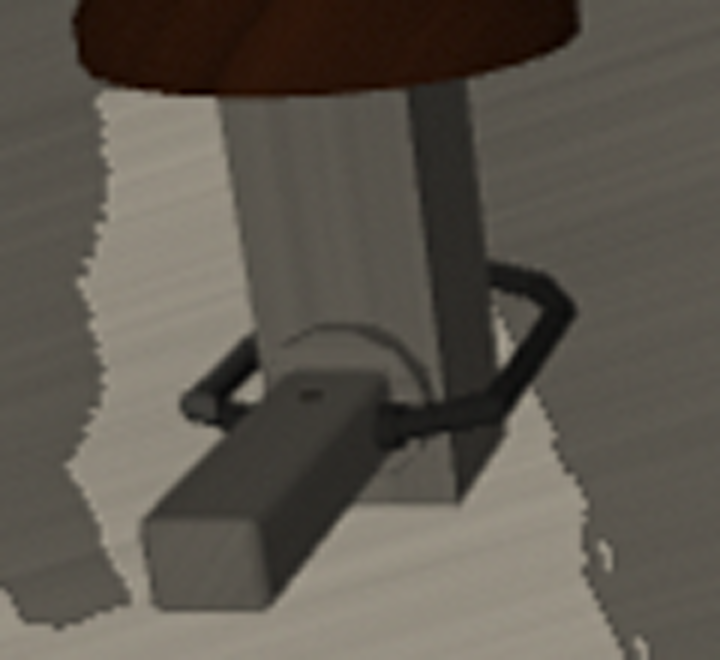

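View pics/top4.png

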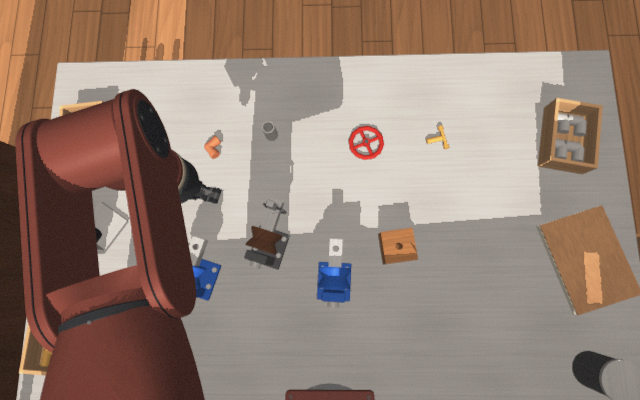

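```bash
python3 -c "
from cell import arm
print(arm.sign_off())"
```

```text
the job is handed in; nothing more can be done
None
```

The linch pin is home in the brown stand's axle with its ring shut round the lower end. I handed the job in at about 27 s, with the gripper well clear of everything.

- **Insertion:** I found the hole with the wrist camera at about (516, 121). The nose went in with no force I could tell from sensor noise, with the ring open and pointing out past the axle end.
- **One firmer push:** The last push, after the collar had landed, was harder than I meant. The wrist read about 23 N down and 13 N sideways for a moment. I backed off at once and let go.
- **Ring:** I pushed its end down with the shut fingers at under about 2 N wherever I read it. I then went a little lower and inward, and it snapped shut.
- **Last checks:**
  - The collar looks flush, and the top of the head is within about 2 pixels of where a fully seated pin should show.
  - The ring's legs hang straight down either side of the axle.
  - The other things on the bench look unmoved.
- **Doubtful points:**
  - The arm picked up a tool tilt of a few hundredths of a radian that I couldn't command away, so the pin leaned by about 0.025 rad until I let it go.
  - The networks' readings for the ring end disagreed at the end. Only a lower-confidence one (z about 61) was near the shut position (z about 70), so I went by the pictures.

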